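# Set a brass bar on the sawing board for a cut

### The arm

A 7-joint arm with a two-finger parallel gripper is mounted at the origin on the work surface. World frame = base frame: x ahead of the robot, y to its left, z up, the work surface at z = 0. Lengths are in mm, angles in rad, forces in N, time in s.
With the tool pointing down it reaches from about 425 to 950 mm from the base axis. Payload 4.7 kg.
Tool frame: the origin (TCP) lies on the centre line of the jaws, within the pads' length; the fingertips stand 25 mm ahead of it and the grasp point (between the pads) lies 6 mm ahead of it (arm.tip_extent is the distance from the TCP to the fingertips, in mm); z points along the fingers, y is the line along which they close (so a half turn about z gives the same grasp; the last joint's range is limited). The gripper opens to 87 mm and grips with 3 to 60 N. Pads are 19 mm wide; open, the fingers measure 117 mm over their backs; the gripper's body (75 mm by 190 mm) begins 51 mm behind the grasp point.
Start: joints at [-1.15, 0.469, -0.049, 1.532, 0.024, 1.141, -0.082], TCP at [293.444, 607.896, 247.573] pointing down, gripper open.
Joint ranges: [-2.59, 2.59], [-0.33, 1.99], [-1.39, 1.29], [0.1, 2.45], [-1.04, 4.18], [0.21, 1.99], [-2.66, 2.66]. Speed limits (rad/s): [2.57, 2.57, 3.14, 3.14, 3.14, 3.14, 3.14].

### API

Orientations are given as a unit quaternion [w, x, y, z].
In Python, from bench import arm gives the robot as it stands. Calls block until the motion is done:
- arm.move_pose(position, orientation): joint-space move of the TCP to a pose.
- arm.line_to(position, frame=None, max_speed=150, threshold=None): straight line of the TCP; frame=None keeps the orientation; max_speed is the mean speed in mm/s. With threshold (N) it stops when the force on the tool has changed by that much, and returns True; else False.
- arm.set_joints(angles): joint-space move.
- arm.grip(opening, force=None): opening from 0.0 (shut) to 1.0 (fully open); force is the grip in N (None keeps the last); returns when the fingers have stopped.
- arm.hold(seconds).
- arm.ik(position, orientation): joint angles nearest the present ones, or None.
- arm.grab_frame(name): name is "scene" or "side" or "wrist"; returns the picture (384x512x3 uint8, red, green, blue); there is no depth.
- arm.camera_model(name): a dict with "vertical_fov" (degrees; the focal length in pixels is half the picture's height over the tangent of half this angle, whatever the lens; pixels are square), "cx", "cy" (the principal point, pixels), "view" (4x4, takes a point from world to camera coordinates); the wrist camera has in their place "T_tool_cam" (4x4, takes a point from camera to tool coordinates, whose origin is the TCP and whose axes are the flange's). Camera axes: x right, y down, z forward; pixel columns grow to the right and rows downward; lengths in mm; the calibration is good to about 2 mm. A picture is of the moment at which its call begins: read the wrist's pose just before it. camera_model takes no time and is no camera call.
A pose or a line that the arm cannot do raises arm.PlanningError and nothing moves.
- arm.finish_job(): hands the job in; it is judged then, once.
Trained networks look in the newest picture that a camera, given by its name, has taken for a name from the list of things; names that differ only in an ending like _2 or _b are one class to them, and where a whole thing is asked for, a point or a joint stands for the part that bears it (a point fixed in the world has none). Each returns a list of dicts, best first, with "confidence" (0 to 1); they miss things now and then, are a little off and sometimes report something else, mostly with a low value. They report only what shows in the picture. A call takes as long as a camera call. They do not tell look-alikes from the thing itself.
- arm.cut_out(camera, target): "mask" (384x512 bool, what is visible of it) and "box" ([left, top, right, bottom] in pixels, round what is visible of it).
- arm.mark_of(camera, target): "pixel" ([row, column] in pixels: a listed point, or the origin of a listed thing).
Readings, each from a call of its own:
- arm.read_time_s(): time.
- arm.read_joint_positions(): joint angles.
- arm.read_qd(): joint speeds.
- arm.read_joint_torque(): joint torques, N m.
- arm.read_tool_pos(): TCP position.
- arm.read_ee_rot(): TCP orientation.
- arm.read_wrist_force(): force on the tool from outside, world axes, zero at the start.
- arm.read_ft_torque(): the same for the moment, N m.
- arm.read_finger_gap(): opening from 0.0 (shut) to 1.0 (fully open).
- arm.read_gripper_force(): force on a finger pad.
Only numpy, scipy, OpenCV 4.12 (cv2) and the standard library are available. Lean on these libraries where they do the work, as an engineer would, in place of code of your own. Each camera call takes 0.05 s, during which the arm holds its last target. There are 200 camera calls.

### The job

Set the brass bar up for sawing to length: push it along the sawing board with the fingertips until its long side lies flat against the back fence and its end is right up against the flip stop that is turned down. Only push it: do not pinch it between the fingers or lift it. Leave the saw, mallet, punch and jar where they are.

Things in the scene. Friction and masses are not known exactly. Their poses are not given: they have to be found in the camera images.
- board: Sawing board fixed to the bench: plywood with a dark brown film face, 190 mm (its x) by 360 mm (its y), 18 mm thick. Origin on its underside (bench level), in line with the saw kerf; x points away from the robot towards the fence, y to the left along the fence, z up. Plywood from x = -105 to +85 mm, y = -180 to +180 mm.
- fence (a point): Foot of the back fence: a point on its front face at the kerf, level with the plywood's top (board x = 45, y = 0, z = 18 mm); axes as the board's. The fence, pale wood with an aluminium track on top, runs along the whole board, 22 mm thick, its top 24 mm above the plywood. The 2 mm kerf cuts it through here.
- bar: Square brass bar, 20 x 20 x 140 mm, 0.38 to 0.57 kg, lying loose and askew (up to 23 degrees) on the plywood in front of the fence, with only bare plywood between. Origin at the centre of its underside; its length is along its own y, z up. Slides at roughly 2 to 4 N of push.
- bar_left (a point): Centre of the bar's +y end face, 70 mm from its centre, 10 mm above its underside.
- bar_right (a point): Centre of the bar's -y end face, 70 mm from its centre, 10 mm above its underside.
- stop_down: The flip stop in use, clamped rigidly to the fence near its left or right end, 105 to 135 mm from the kerf, its red arm turned down in front of the fence. Origin at the fence's foot, mid-width of the stop; axes as the board's. The red block to meet has y from -10 to +10 mm, x from -27 to -5 mm, z from 6.5 to 41 mm. The bar belongs on its kerf side.
- stop_up: The identical flip stop near the other end of the fence, not in use: its red arm is flipped back and stands up behind the fence, out of the bar's way, 69 mm above the plywood at its highest. Origin and axes as for stop_down; it is in front of the fence face by 1 mm at most.
- saw: Jeweller's saw lying flat on the bench to the left of the board: wooden handle towards the robot, steel U-frame, 250 x 90 mm, 22 mm high. Origin on the blade's line near the middle. To be left alone.
- mallet: White-headed mallet with wooden handle lying on the bench to the right of the board, 280 mm long, 36 mm high. Origin at the middle of its length, on the bench. To be left alone.
- punch: Brass doming punch standing on the bench to the right of the board, 25 mm across, 57 mm high. Origin at the centre of its foot. To be left alone.
- jar: White jar with black cap standing on the bench to the right of the board, 58 mm across, 85 mm high. Origin at the centre of its foot. To be left alone.
Things that resemble listed ones, but are neither listed nor needed, are in the scene too. There is more than one size of the bar; the one meant has the size given above.

How it is judged:
By the outcome, as a careful person would: the job done as asked, in the order asked, and still so for the second after the job is handed in, with the robot touching nothing.
It also fails if it takes over 48 s, if anything falls off the work surface, if the arm or the gripper's body presses on something with over 40 N, if the wrist force passes 120 N, or if a joint passes its speed limit or range.

## Working session

There is one attempt and no reset: what is moved stays moved. The work goes in short steps, each a Python script; the robot and the scene stay as the last script left them, time stands still between calls to the robot, and variables do not carry over. Pictures are saved under pics/ and viewed, at most 10 in all, crops included, and the job is handed in when it is done.

```bash
ls; mkdir -p pics; cat > h.py <<'E'
import numpy as np, cv2
from bench import arm
def f(m): return 192/np.tan(np.radians(m["vertical_fov"])/2)
def T_wc(name):
    m=arm.camera_model(name)
    if name!="wrist": return np.linalg.inv(np.array(m["view"])),m
    from scipy.spatial.transform import Rotation as R
    q=arm.read_ee_rot(); T=np.eye(4); T[:3,:3]=R.from_quat([q[1],q[2],q[3],q[0]]).as_matrix(); T[:3,3]=arm.read_tool_pos()
    return T@np.array(m["T_tool_cam"]),m
def unproj(T,m,row,col,z):
    d=T[:3,:3]@np.array([(col-m["cx"])/f(m),(row-m["cy"])/f(m),1]); o=T[:3,3]
    return o+d*(z-o[2])/d[2]
def save(img,n): cv2.imwrite("pics/"+n,cv2.cvtColor(img,cv2.COLOR_RGB2BGR))
E
python3 - <<'E'
from h import *
print(arm.read_time_s())
for c in ["scene","side"]:
    T,m=T_wc(c); print(c,T.round(2).tolist(),{k:v for k,v in m.items() if k!='view'})
    im=arm.grab_frame(c); save(im,c+"0.png")
    for t,z in [("board",0),("fence",18),("bar",18),("bar_left",28),("bar_right",28),("stop_down",18),("stop_up",18)]:
        for d in arm.mark_of(c,t)[:3]: print(t,round(d["confidence"],2),np.round(d["pixel"],1),unproj(T,m,*d["pixel"],z).round(1))
print(arm.read_time_s(),arm.read_ee_rot())
E
```

```text
pics
0.0
scene [[-0.37, 0.64, -0.67, 1110.63], [0.93, 0.26, -0.26, 208.03], [0.0, -0.72, -0.69, 669.62], [0.0, 0.0, 0.0, 1.0]] {'vertical_fov': 55.07582187489391, 'cx': 255.76646826812174, 'cy': 191.16362685624338}
board 0.59 [205.9 227.7] [535.5 -91.6   0. ]
board 0.5 [184.  101.4] [ 586.2 -439.6    0. ]
fence 0.91 [215.6 220.3] [586.8 -86.5  18. ]
fence 0.33 [184.2 102.2] [ 600.1 -419.8   18. ]
bar 0.82 [136.8 221.8] [ 293.8 -220.9   18. ]
bar 0.76 [195.8 233.1] [513.7 -85.6  18. ]
bar 0.68 [274.4 187.4] [760.6 -79.   18. ]
bar_left 0.8 [192.7 260.7] [487.2 -21.3  28. ]
bar_left 0.59 [270.8 214.5] [737.9 -27.1  28. ]
bar_left 0.58 [150.4 203.4] [ 385.6 -234.6   28. ]
bar_right 0.91 [276.5 164.6] [ 787.4 -115.1   28. ]
bar_right 0.87 [122.2 235.4] [ 219.8 -208.2   28. ]
bar_right 0.67 [190.3 205.3] [ 530.7 -154.3   28. ]
stop_down 0.59 [210.3 175.2] [ 611.4 -195.6   18. ]
stop_up 0.78 [224.3 271.6] [567.4  36.8  18. ]
side [[1.0, -0.02, 0.03, 469.6], [-0.03, -0.7, 0.71, -732.56], [0.01, -0.71, -0.7, 742.49], [0.0, 0.0, 0.0, 1.0]] {'vertical_fov': 53.6204812979917, 'cx': 256.68702135
[... 166 characters left out ...]
 ]
bar 0.98 [219.2 264.9] [518.  -87.6  18. ]
bar 0.86 [272.2 163.8] [ 283.4 -241.3   18. ]
bar 0.62 [222.3 350.3] [ 734.3 -103.2   18. ]
bar_left 0.85 [207.  345.5] [729. -59.  28.]
bar_left 0.58 [201.4 249.3] [479.2 -33.   28. ]
bar_left 0.56 [271.6 202.2] [ 370.7 -248.7   28. ]
bar_right 0.82 [236.4 271.4] [ 530.3 -152.3   28. ]
bar_right 0.7 [272.1 117.1] [ 182.9 -245.2   28. ]
bar_right 0.53 [233.7 368. ] [ 766.2 -149.6   28. ]
stop_down 0.73 [254.9 304.7] [ 606.  -201.6   18. ]
stop_down 0.7 [201.5 248.4] [476.9 -23.5  18. ]
stop_up 0.76 [188.8 286.5] [582.9  23.2  18. ]
stop_up 0.18 [155.6 258.1] [509.5 170.5  18. ]
0.8 [-1.24671302e-06  2.23015355e-01  9.74814929e-01  7.71686624e-05]
```

View pics/scene0.png

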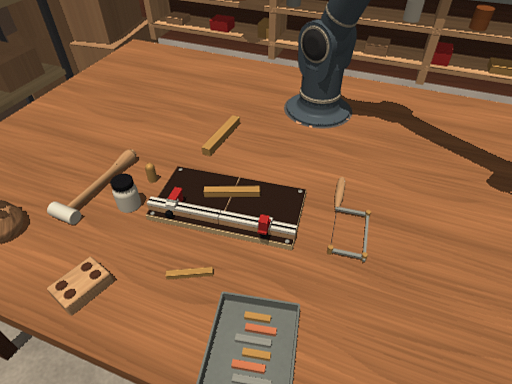

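View pics/side0.png

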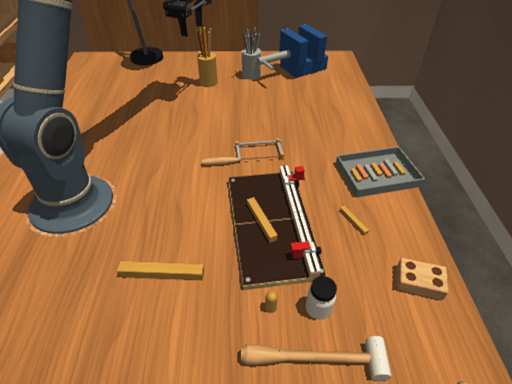

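The bar is the one on the board: scene (232,191), side (262,219). The red arm in front of the fence, scene (175,193) and side (300,248), is the right-hand stop, so that one is down. The left one, scene (264,224), stands behind the fence. Next I'll take one close look with the wrist camera.

```bash
cat >> h.py <<'E'
def quat(yaw): # tool down, tool y at yaw+90deg
    a=np.radians((yaw+180)/2); return [0,np.cos(a),np.sin(a),0]
E
python3 - <<'E'
from h import *
q=quat(8.3)
print(arm.ik([545,-88,300],q))
arm.move_pose([500,-90,300],q)
T,m=T_wc("wrist"); im=arm.grab_frame("wrist"); save(im,"w1.png"); print(T.round(2).tolist())
for t,z in [("fence",18),("bar",18),("bar_left",28),("bar_right",28),("stop_down",18),("stop_up",18)]:
    for d in arm.mark_of("wrist",t)[:3]: print(t,round(d["confidence"],2),np.round(d["pixel"],1),unproj(T,m,*d["pixel"],z).round(1))
for d in arm.cut_out("wrist","bar")[:2]:
    c,_=cv2.findContours(d["mask"].astype(np.uint8),0,1); b=cv2.boxPoints(cv2.minAreaRect(max(c,key=cv2.contourArea)))
    print(round(d["confidence"],2),[unproj(T,m,p[1],p[0],38).round(1).tolist() for p in b])
print(arm.read_time_s(),arm.read_joint_positions())
E
```

```text
[-0.31674087  0.23260338  0.48582605  1.78340906 -0.11797118  1.1542758
  1.92147365]
[[-0.15, 0.95, 0.27, 424.32], [0.99, 0.14, 0.04, -100.37], [-0.0, 0.28, -0.96, 436.09], [0.0, 0.0, 0.0, 1.0]]
bar 0.77 [295.9 236.5] [738.1 -86.1  18. ]
bar 0.63 [168.7 251.1] [513.3 -93.1  18. ]
bar 0.52 [213.1 175. ] [ 601.3 -201.4   18. ]
bar_left 0.73 [154.8 299.4] [480.6 -27.   28. ]
bar_left 0.73 [ 50.1 159. ] [ 371.8 -235.4   28. ]
bar_left 0.71 [289.9 261.4] [712.9 -46.8  28. ]
stop_down 0.8 [214.8 176. ] [ 603.9 -199.6   18. ]
stop_down 0.69 [149.  102.5] [ 516.  -314.1   18. ]
stop_up 0.6 [218.8 320.1] [577.4  26.4  18. ]
stop_up 0.59 [169.7 252.1] [514.6 -91.4  18. ]
0.74 [[522.6, -162.6, 38.0], [470.8, -35.1, 38.0], [491.1, -26.0, 38.0], [544.1, -155.3, 38.0]]
0.74 [[377.0, -249.2, 38.0], [315.8, -245.7, 38.0], [313.5, -211.6, 38.0], [374.8, -213.5, 38.0]]
3.7833 [-0.37462486  0.15058024  0.53459408  1.87816009 -0.08432183  1.1350263
  1.9065916 ]
```

View pics/w1.png

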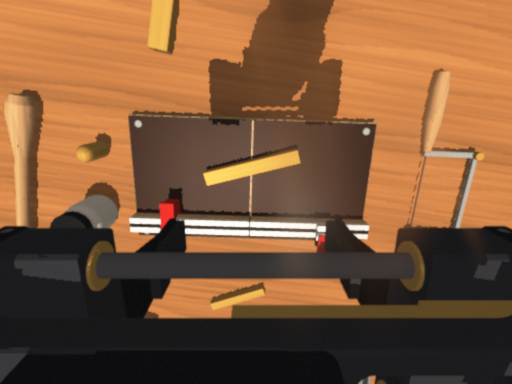

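The wrist picture shows the bar at (251,166). The red arm that is down is at (168,212), in front of the fence on the right. The board's near edge runs from about (132,116) to (377,123). I'll fit the board's yaw and the fence line from these edges.

```bash
python3 - <<'E'
from h import *
T,m=T_wc("wrist"); im=cv2.imread("pics/w1.png"); g=cv2.cvtColor(im,6).astype(float)
def edge(cols,r0,r1,z,s):
    P=[]
    for c in cols:
        k=np.gradient(cv2.GaussianBlur(g[:,c-1:c+2].mean(1),(1,3),0).ravel())[r0:r1]*s
        P.append(unproj(T,m,r0+k.argmax(),c,z)[:2])
    P=np.array(P); vx,vy,x0,y0=cv2.fitLine(P.astype(np.float32),cv2.DIST_HUBER,0,.01,.01).ravel()
    n=np.array([vy,-vx])*np.sign(vy); yaw=np.degrees(np.arctan2(n[1],n[0]))
    print(yaw.round(2),"n.p",(n@[x0,y0]).round(1),np.abs(P@n-n@[x0,y0]).max().round(1)); 
edge([*range(140,205,5),*range(315,360,5)],105,130,18,-1)
edge([*range(185,245,5),*range(260,310,5)],190,228,18,1)   # fence foot
# stop_down red
r=(im[...,2]>130)&(im[...,1]<50)&(im[...,0]<60); r[:,260:]=0
ys,xs=np.nonzero(r); print("red box",xs.min(),xs.max(),ys.min(),ys.max())
for z in (24.5,59): print(z,unproj(T,m,ys.min()+3,xs.max(),z).round(1),unproj(T,m,ys.max(),xs.max(),z).round(1))
E
```

```text
5.59 n.p 424.4 22.0
6.35 n.p 584.1 0.9
red box 159 173 203 227
24.5 [ 587.  -204.6   24.5] [ 622.  -202.3   24.5]
59 [ 573.3 -195.9   59. ] [ 605.4 -193.8   59. ]
```

```bash
cat >> h.py <<'E'
YAW=6.5; c_,s_=np.cos(np.radians(YAW)),np.sin(np.radians(YAW))
def W(n,t,z): return [n*c_-t*s_, n*s_+t*c_, z]
def NT():
    p=np.array(arm.read_tool_pos()); return np.round([p[0]*c_+p[1]*s_, -p[0]*s_+p[1]*c_, p[2]],1)
E
python3 - <<'E'
from h import *
q=quat(YAW)
print(arm.read_finger_gap())
arm.move_pose(W(440,-152,120),q)
arm.line_to(W(440,-152,51),threshold=8); print(NT(),arm.read_wrist_force())
print(arm.line_to(W(565,-152,51),max_speed=50,threshold=10),NT(),arm.read_wrist_force(),arm.read_time_s())
T,m=T_wc("side"); im=arm.grab_frame("side"); save(cv2.resize(im[140:300,180:380],None,fx=3,fy=3,interpolation=cv2.INTER_CUBIC),"s2.png")
E
```

```text
1.0005753685241683
[ 441.2 -152.4   51.9] [ 1.37444607  0.6642504  -0.18229839]
True [ 544.8 -151.9   50.2] [-0.21190315  0.07706549  0.32303223] 7.0333
```

View pics/s2.png

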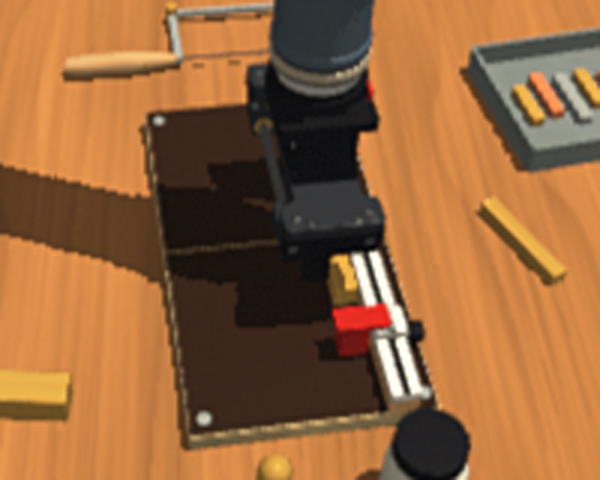

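The bar is now up against the fence (crop: its end at (345,280)), a little short of the red stop at (360,330). Next I'll push its left end along the fence with the fingers closed.

```bash
python3 - <<'E'
from h import *
arm.line_to(W(515,-152,51)); arm.grip(0.0,10)
arm.line_to(W(515,-40,51)); print(arm.line_to(W(561,-40,51),threshold=10),NT())
print(arm.line_to(W(562,-118,51),max_speed=40,threshold=10),NT(),arm.read_wrist_force(),arm.read_time_s())
T,m=T_wc("side"); im=arm.grab_frame("side"); save(cv2.resize(im[140:300,180:380],None,fx=3,fy=3,interpolation=cv2.INTER_CUBIC),"s3.png")
E
```

```text
False [560.4 -41.   50.7]
True [ 561.2 -109.9   50.7] [-0.23040416 -0.45224826 -0.04463795] 11.9
```

View pics/s3.png

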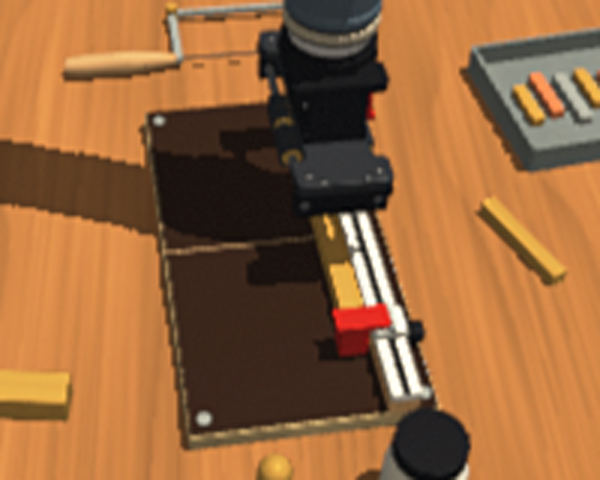

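The bar's end now appears to meet the red block (crop (350,305)). I'll press both ends of the bar against the fence and nudge the end once more.

```bash
python3 - <<'E'
from h import *
arm.line_to(W(561,-95,51)); arm.line_to(W(525,-95,51))
for t in (-235,-150):
    arm.line_to(W(525,t,51)); print(arm.line_to(W(560,t,51),max_speed=40,threshold=12),NT()); arm.line_to(W(525,t,51))
arm.line_to(W(525,-80,51)); arm.line_to(W(561,-80,51))
print(arm.line_to(W(562,-118,51),max_speed=30,threshold=12),NT())
arm.line_to(W(560,-85,51)); arm.line_to(W(510,-85,51)); arm.line_to(W(440,-85,220),max_speed=250)
T,m=T_wc("side"); im=arm.grab_frame("side"); save(cv2.resize(im[160:280,220:340],None,fx=5,fy=5,interpolation=cv2.INTER_CUBIC),"s4.png")
im=arm.grab_frame("scene"); save(cv2.resize(im[150:260,130:330],None,fx=4,fy=4,interpolation=cv2.INTER_CUBIC),"c4.png")
im=arm.grab_frame("wrist"); save(im,"w4.png")
print(arm.read_time_s())
E
```

```text
True [ 545.2 -234.7   50.3]
True [ 545.4 -150.2   50.3]
True [ 561.5 -110.1   50.7]
20.0333
```

View pics/s4.png

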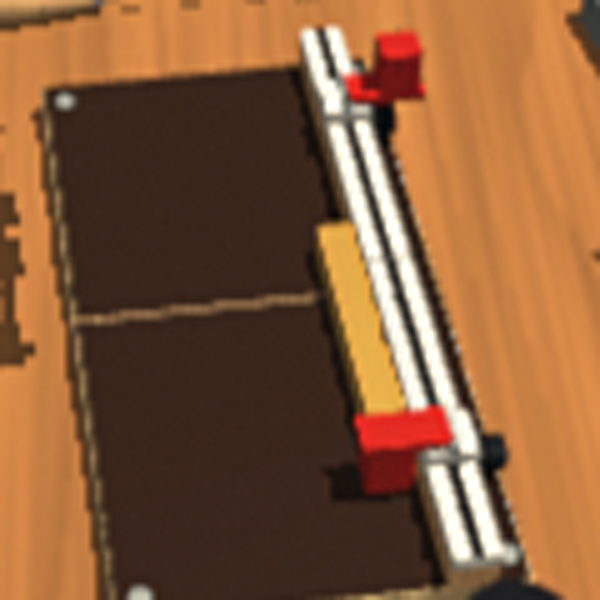

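View pics/w4.png

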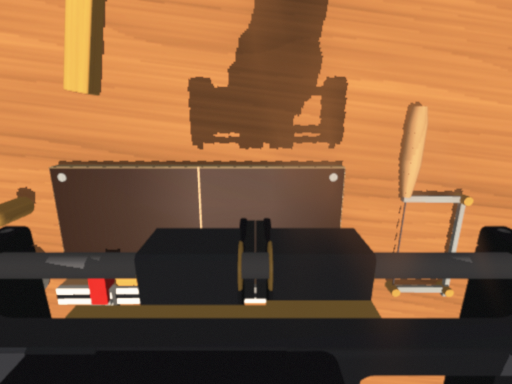

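The bar lies flat along the fence: both press contacts came at the same depth, within 0.2 mm. Its end meets the red block (crop (385,412)), and the second end push stopped at the same spot as the first. The robot is clear, so I'm handing it in.

```bash
python3 -c "
from bench import arm
print(arm.finish_job(),arm.read_time_s())"
```

```text
the job is handed in; nothing more can be done
the job is handed in; nothing more can be done
```

I handed the job in at about 20 s: by push contacts and the side picture, the brass bar lies flat against the back fence with its end against the right-hand stop, which is the one turned down; I only pushed it, and didn't go near the saw, mallet, punch or jar.

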